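# Lock the axle into the embossing-roller stand

### The arm

A 6-joint arm with a two-finger parallel gripper is mounted at the origin on the work surface. World frame = base frame: x ahead of the robot, y to its left, z up, the work surface at z = 0. Lengths are in m, angles in rad, forces in N, time in s.
With the tool pointing down it reaches from about 0.3 to 0.85 m from the base axis. Payload 4.2 kg.
Tool frame: the origin (TCP) lies midway between the tips of the shut fingers; the grasp point (between the pads) lies 19 mm behind it; z points along the fingers, y is the line along which they close (so a half turn about z gives the same grasp; the last joint's range is limited). The gripper opens to 91 mm and grips with 3 to 60 N. Pads are 32 mm wide; open, the fingers measure 118 mm over their backs; the gripper's body (76 mm by 178 mm) begins 60 mm behind the grasp point.
Start: joints at [1.202, 0.32, 1.565, -0, 1.257, -0.02], TCP at [0.197, 0.54, 0.214] pointing down, gripper open.
Joint ranges: [-3.11, 3.11], [-0.84, 2.01], [0.21, 2.61], [-1.34, 4.49], [0.05, 2.63], [-2.56, 2.56]. Speed limits (rad/s): [2.57, 2.57, 3.14, 3.14, 3.14, 3.14].

### API

Orientations are given as a rotation vector (axis times angle).
In Python, from workcell import env gives the robot as it stands. The module is installed in compiled form; this text tells all that it offers.
- The arm moves only by the shell command python3 -m creep 'ROWS'. ROWS is JSON, a list of rows, each a list of 3 entries, a list of its own where there are three numbers: the shift along the world's x, y, z as a fraction of full scale, then the turn about the world's z as a fraction of full scale, then the closure, from -1 (fully open) to 1 (shut). In form: [[[x, y, z], twist, jaw], ...]. A call has exactly 10 rows; each row shifts and turns the commanded pose from where the row before left it; what a row does not reach is not made up. Full scale, the value 1, is 30 mm for a shift and 0.15 rad for a turn. A row lasts 1/8 s, in which the tool goes at most 62.5 mm and 10.7 degrees, less where a joint would pass 70% of its speed; a pose out of reach is approached as far as the arm can. A call with a number of a shift or a turn outside -1 to 1 is refused whole. A call with a gripper value outside its range is refused whole. The fingers move at their own pace and stop on an object; the grip force is fixed at half the most. Time passes only in rows, so rows that do not move let the fingers close, or fill a call up. It gives the time, the measured TCP pose, the force, the opening and the grip force at its end, in the units of the state.
- env.observe(): the state, without advancing time (a new reading comes with each control period).
- env.get_image(name): name is "scene" or "side" or "wrist"; returns a dict with "color" (480x640x3 uint8, red, green, blue), "fx", "fy", "cx", "cy" (pixels), "rvec" (rotation vector, rad) and "tvec" (3), from world to camera coordinates, as OpenCV has them. Camera axes: x right, y down, z forward; pixel columns grow to the right and rows downward; lengths in m; the calibration is good to about 2 mm. A picture is of the moment at which its call begins. There is no depth.
- env.job_done(): hands the job in; it is judged then, once.
Trained networks look in a picture, given as the dict that the camera call returned (one of the last four; its "shot" number tells which), for a name from the list of things; names that differ only in an ending like _2 or _b are one class to them, and where a whole thing is asked for, a point or a joint stands for the part that bears it (a point fixed in the world has none). Each returns a list of dicts, best first, with "conf" (0 to 1); they miss things now and then, are a little off and sometimes report something else, mostly with a low value. They report only what shows in the picture. A call takes as long as a camera call. They do not tell look-alikes from the thing itself.
- env.recognise(picture, thing): "location" ([column, row] in pixels, amid what is visible of it).
- env.cut_out(picture, thing): "pixels" (480x640 bool, what is visible of it) and "location" ([column, row] in pixels, amid what is visible of it).
- env.place_of(picture, thing): "location" ([column, row] in pixels: a listed point, or the origin of a listed thing).
The state is a dict: "t": time; "joint_pos": joint angles; "joint_vel": joint speeds; "joint_torque": joint torques, N m; "position": TCP position; "ee_rot": TCP orientation; "contact_force": force on the tool from outside, world axes, zero at the start; "wrist_torque": the same for the moment, N m; "opening": finger opening in m; "grip_force": force on a finger pad.
Only numpy, scipy, OpenCV 4.12 (cv2) and the standard library are available. Lean on these libraries where they do the work, as an engineer would, in place of code of your own. Each camera call takes 0.05 s, during which the arm holds its last target. There are 200 camera calls.

### The job

The clay embossing roller lies in the cradle of its grey stand, but its axle is out and the stand's slide lock is shut. Slide the flush lock button along its recessed slot until it is fully open, take the axle off its wooden rest and push it through the stand and the roller until its collar is fully home, and let go. Then slide the button all the way back so that the axle is locked in, leaving the roller in its cradle and the other things on the table where they are.

Things in the scene. Friction and masses are not known exactly. Their poses are not given: they have to be found in the camera images.
- hole_mouth (a point): Mouth centre of the 16 mm axle hole in the near cheek's outer face of the fixed grey stand, 60 mm above the table. y points straight out of the hole (the axle enters along -y), x is the way the lock button opens, z up. In this frame (mm): near cheek y -10 to 0; cradle and roller y -25 to -85; far cheek y -98 to -88, up to z 20; base plate x -56 to 80, y -110 to 20, top at z -48.
- hole_far (a point): Centre of the 16 mm hole in the outer face of the far cheek, on the same axle line, at y = -98 mm in the hole_mouth frame.
- housing_top (a point): Middle of the slot's mouth, on the flat top of the lock housing; at x 12, y -2, z 34 mm in the hole_mouth frame, same axes. Housing 130 (x) by 36 (y) by 14 mm high, over the hole. Its recessed slot is 118 mm long (x), 24 mm wide (y), 8 mm deep. The space beyond the housing on the +y side is open.
- button_top (a point): Centre of the top of the black lock button, 14 mm long (x) by 20 mm wide (y), its top flush with the housing's top. It slides along x in the slot: 12 mm on the -x side of housing_top when locked, 12 mm on the +x side when open. The slot is free at both ends of the button, so one fingertip can dip in and push its end face. Axes as hole_mouth.
- lock (a joint): Button travel in m: 0 = locked, 0.024 = fully open (+x), end stops; stays where left, about 1.5 N to slide. It carries a steel tongue, 12 mm wide, under the housing, 9.5 to 14.5 mm outside the near cheek, reaching down to 8 mm above the axle line: locked, it bars the collar's way in or out; with the axle home it slips in behind the collar; with the collar not home it cannot shut.
- axle_handle (a point): Gripping point on the centre line of the axle's wooden handle (22 mm diameter). Axle 200 mm long, about 160 g: 12 mm steel shaft, collar 30 mm across, 12 mm neck, handle. Along y from this point (mm): tip -163, collar -55 to -49, neck to -35, handle -35 to 37. At the start level on its rest, 55 mm above the table. It may roll, so only its y axis has meaning.
- rest: Fixed wooden rest holding the axle: base 60 by 200 by 12 mm, and two notched uprights 10 mm thick (y), 50 mm wide, 59 mm high, under the shaft at y -70 and under the handle's end at y 86 mm. Origin on the table below the collar's shaft-side face; y along the axle towards the handle. The axle lifts straight up.
- axle_tip (a point): The tip of the axle's shaft (6 mm across at the very end, full 12 mm after 10 mm of taper).
- axle_seat (a point): Centre of the collar's flat face on the shaft side. Fully home, this point is at hole_mouth. y axis along the axle towards the handle.
- roller_center (a point): Centre of the loose wooden embossing roller, 50 mm diameter, 60 mm long, 20 mm bore, lying in the stand's V cradle on the axle line, 55 mm behind hole_mouth.
- rolling_pin: Bystander: wooden rolling pin, 44 mm diameter, 220 mm long along its y, origin under its middle.
- glaze_jar: Bystander: glass jar, 68 mm diameter, 85 mm high, origin under its middle.
- tool_pot: Bystander: terracotta pot with modelling tools, 84 mm across, tools up to 170 mm high, origin under its middle.
Not all that is in view belongs to the job. Leave any red look-alike of the part that bears axle_handle alone. What is shaped like the part that bears hole_mouth but blue is not meant.

How it is judged:
On the way, in this order (a step that is already met when the one before it is completed fails the run):
1. the lock button is slid fully open while the axle is still off the stand (value of joint lock above 0.02 m and distance between axle_seat and hole_mouth above 0.1 m), for 0.2 s.
2. the axle is lifted off its rest (height (world z) of axle_handle above 0.085 m), for 0.1 s.
3. the axle is pushed fully home through the stand and the roller (y of axle_seat in the frame of hole_mouth below 0.004 m and distance between axle_seat and hole_mouth below 0.008 m and distance between axle_tip and hole_far below 0.018 m), for 0.2 s.
At the end, for the whole second after the job is handed in: The lock button is back within 4 mm of the locked end; the axle runs through near cheek, roller and far cheek, in line with the holes within 0.1 rad, its collar within 5 mm of the near cheek (its centre within 8 mm of the hole's); the roller is in its cradle on the axle (value of joint lock below 0.004 m and y of axle_seat in the frame of hole_mouth below 0.005 m and distance between axle_seat and hole_mouth below 0.008 m and angle between the y axis of axle_seat and the y axis of hole_mouth, either way round below 0.1 rad and distance between axle_tip and roller_center below 0.07 m and distance between roller_center and hole_mouth below 0.066 m); the robot touches nothing.
It fails at once if a bystander is moved by more than 30 mm (distance of any of rolling_pin, glaze_jar, tool_pot from where it was at the start of the episode above 0.03 m).
It fails at once if the roller comes out of its cradle (distance of roller_center from where it was at the start of the episode above 0.02 m).
It also fails if it takes over 64 s, if anything falls off the work surface, if the arm or the gripper's body presses on something with over 40 N, if the wrist force passes 120 N, or if a joint passes its speed limit or range.

## Working session

There is one attempt and no reset: what is moved stays moved. The work goes in short steps, Python scripts to look and compute and a shell command to move; the robot and the scene stay as the last step left them, time stands still between calls to the robot, and variables do not carry over. Pictures are saved under pics/ and viewed, at most 12 in all, crops included, and the job is handed in when it is done.

```bash
mkdir -p pics; cat > h.py <<'E'
import numpy as np, cv2
from workcell import env
def P(im):
    R=cv2.Rodrigues(np.array(im["rvec"],float))[0]; return R,np.array(im["tvec"],float)
def ray(im,px):
    R,t=P(im); d=np.array([(px[0]-im["cx"])/im["fx"],(px[1]-im["cy"])/im["fy"],1.]); d=R.T@d; return -R.T@t,d/np.linalg.norm(d)
def onz(im,px,z):
    o,d=ray(im,px); return o+d*(z-o[2])/d[2]
def tri(rs):
    A=sum(np.eye(3)-np.outer(d,d) for o,d in rs); b=sum((np.eye(3)-np.outer(d,d))@o for o,d in rs)
    p=np.linalg.solve(A,b); return p,[np.linalg.norm((np.eye(3)-np.outer(d,d))@(p-o)) for o,d in rs]
def save(im,n): cv2.imwrite(f"pics/{n}.png",im["color"][:,:,::-1])
E
python3 - <<'E'
from h import *
np.set_printoptions(precision=4,suppress=True)
s=env.observe(); print(s["t"],s["position"],s["ee_rot"],s["opening"])
Z=dict(hole_mouth=.06,hole_far=.06,housing_top=.094,button_top=.094,axle_handle=.055,axle_tip=.055,axle_seat=.055,rest=0,roller_center=.06,rolling_pin=0,glaze_jar=0,tool_pot=0)
for n in ["scene","side"]:
    im=env.get_image(n); save(im,n+"0"); print(n,im["fx"],ray(im,(320,240)))
    for k,z in Z.items():
        for r in env.place_of(im,k)[:3]:
            print(k,np.round(r["location"],1),round(r["conf"],2),onz(im,r["location"],z))
E
```

```text
0.0 [0.1963 0.5399 0.2131] [-0.545  -3.0936  0.0027] 0.09120506837165225
scene 510.5076959994105 (array([1.5859, 0.0764, 0.7727]), array([-0.8316, -0.0598, -0.5522]))
hole_mouth [242.1 246.1] 0.87 [ 0.5467 -0.1935  0.06  ]
hole_mouth [273.2 207.2] 0.77 [ 0.3506 -0.1422  0.06  ]
hole_mouth [419.7 255.8] 0.38 [0.5731 0.2427 0.06  ]
hole_far [234.8 213.5] 0.85 [ 0.3884 -0.2438  0.06  ]
hole_far [202.6 246.9] 0.62 [ 0.5537 -0.2919  0.06  ]
housing_top [239.3 238.7] 0.81 [ 0.5648 -0.1935  0.094 ]
housing_top [271.7 193.6] 0.79 [ 0.3335 -0.1465  0.094 ]
housing_top [203.6 247.1] 0.49 [ 0.6037 -0.2718  0.094 ]
button_top [239.5 235.8] 0.46 [ 0.5519 -0.1955  0.094 ]
button_top [271.  195.7] 0.39 [ 0.3458 -0.1467  0.094 ]
button_top [223.4 247.4] 0.39 [ 0.6033 -0.2242  0.094 ]
axle_handle [439.7 236.3] 0.85 [0.4777 0.3033 0.055 ]
axle_handle [417.8 216.6] 0.53 [0.3813 0.2574 0.055 ]
axle_tip [376.6 242.1] 0.79 [0.5099 0.142  0.055 ]
axle_tip [380.7 193. ] 0.61 [0.2491 0.1623 0.055 ]
axle_seat [418.3 240. ] 0.76 [0.4967 0.2473 0.055 ]
rest [419.  255.2] 0.71 [0.4852 0.2551 0.    ]
roller_cente
[... 735 characters left out ...]
 0.094 ]
button_top [362.6 285.7] 0.54 [ 0.5695 -0.1848  0.094 ]
button_top [264.2 287.3] 0.39 [ 0.359  -0.1534  0.094 ]
axle_handle [287.5 194.1] 0.58 [0.4771 0.3048 0.055 ]
axle_handle [366.1 287.2] 0.25 [ 0.5907 -0.1454  0.055 ]
axle_tip [309.8 220.9] 0.74 [0.5148 0.1521 0.055 ]
axle_tip [185.7 241.4] 0.59 [0.1888 0.1097 0.055 ]
axle_tip [295.3 220.9] 0.57 [0.4765 0.1586 0.055 ]
axle_seat [297.7 198.8] 0.6 [0.5019 0.2734 0.055 ]
axle_seat [212.7 224.4] 0.59 [0.2587 0.178  0.055 ]
rest [293.6 218.8] 0.61 [0.4867 0.2559 0.    ]
roller_center [369.9 315.5] 0.81 [ 0.572  -0.2441  0.06  ]
rolling_pin [399.8 244.7] 0.6 [0.7493 0.0785 0.    ]
glaze_jar [433.4 369.2] 0.7 [ 0.6786 -0.3605 -0.    ]
```

```bash
ls pics
```

```text
scene0.png
side0.png
```

View pics/scene0.png

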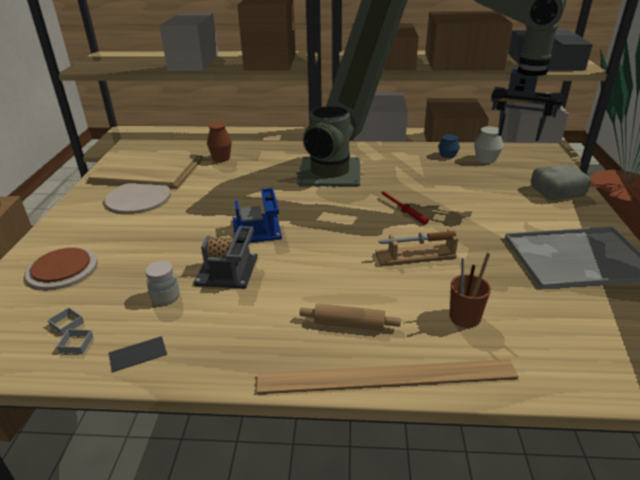

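View pics/side0.png

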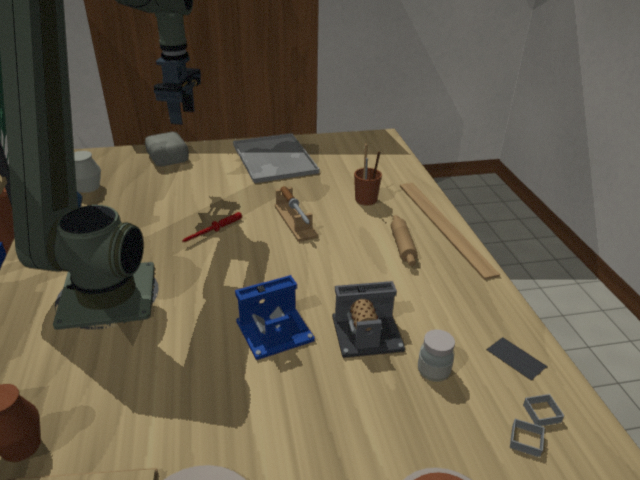

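The grey stand is at about (240,255) in scene and (365,315) in side. The axle with the wooden handle is on its rest at (420,240) and (297,205). The red axle and blue stand are decoys. I'll go over the stand for a close look.

```bash
python3 -m creep '[[[0.5,-1,0.3],0.3,-1],[[0.5,-1,0.3],0.3,-1],[[0.5,-1,0.3],0.3,-1],[[0.5,-1,0.3],0.3,-1],[[0.5,-1,0.3],0.3,-1],[[0.5,-1,0],0.3,-1],[[0.5,-1,0],0.3,-1],[[0.5,-1,0],0.3,-1],[[0.5,-1,0],0.3,-1],[[0.5,-1,0],0.3,-1]]' && python3 -m creep '[[[0.5,-1,0],0,-1],[[0.5,-1,0],0,-1],[[0.5,-1,0],0,-1],[[0.5,-1,0],0,-1],[[0.5,-1,0],0,-1],[[0.5,-1,0],0,-1],[[0.5,-1,0],0,-1],[[0.5,-1,0],0,-1],[[0.5,-1,0],0,-1],[[0.5,-1,0],0,-1]]' && python3 -m creep '[[[0.5,-1,0],0,-1],[[0.5,-1,0],0,-1],[[0.5,0,0],0,-1],[[0.5,0,0],0,-1],[[0,0,0],0,-1],[[0,0,0],0,-1],[[0,0,0],0,-1],[[0,0,0],0,-1],[[0,0,0],0,-1],[[0,0,0],0,-1]]'
python3 - <<'E'
from h import *
np.set_printoptions(precision=4,suppress=True)
s=env.observe(); print(s["t"],s["position"],cv2.Rodrigues(s["ee_rot"])[0],s["joint_pos"])
im=env.get_image("wrist"); save(im,"w1"); print(ray(im,(320,240)))
for k,z in dict(hole_mouth=.06,hole_far=.06,housing_top=.094,button_top=.094,roller_center=.06).items():
        for r in env.place_of(im,k)[:3]:
            print(k,np.round(r["location"],1),round(r["conf"],2),onz(im,r["location"],z))
E
```

```text
t: 2.55
position: [0.3469, 0.2394, 0.2591]
ee_rot: [-0.161, 3.137, 0.001]
contact_force: [0.1, -0.4, -0.5]
opening: 0.091
grip_force: 0.0
t: 3.8
position: [0.4969, -0.0607, 0.2591]
ee_rot: [-0.159, 3.137, 0.0]
contact_force: [0.1, 0.5, -0.4]
opening: 0.091
grip_force: 0.0
t: 5.05
position: [0.5564, -0.1196, 0.259]
ee_rot: [-0.159, 3.138, 0.0]
contact_force: [-1.0, -0.0, -0.3]
opening: 0.0909
grip_force: 0.0
5.05 [ 0.5564 -0.1196  0.259 ] [[-0.9949 -0.1009  0.    ]
 [-0.1009  0.9949  0.0001]
 [-0.0001  0.0001 -1.    ]] [-0.232   0.286   1.4993  0.0001  1.3563 -1.904 ]
(array([ 0.4768, -0.1272,  0.4289]), array([ 0.2828,  0.0279, -0.9588]))
hole_mouth [258.3 209.3] 0.64 [ 0.5574 -0.1878  0.06  ]
hole_far [171.5 199.2] 0.86 [ 0.5558 -0.2828  0.06  ]
hole_far [209.4  13.3] 0.57 [ 0.3736 -0.2432  0.06  ]
housing_top [251.9 232.6] 0.86 [ 0.5748 -0.1875  0.094 ]
button_top [251.1 217.9] 0.54 [ 0.5595 -0.189   0.094 ]
roller_center [209.5 206.4] 0.63 [ 0.5596 -0.2414  0.06  ]
```

View pics/w1.png

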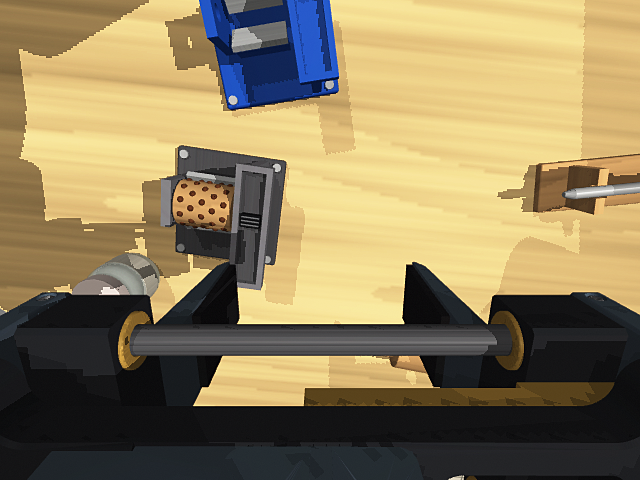

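Wrist view: the stand is at (240,210), the housing runs from (254,165) to (250,288), and the button is at (251,219). I'll enlarge it to fit the housing corners.

```bash
python3 - <<'E'
import cv2
i=cv2.imread("pics/w1.png")[140:300,150:310]; cv2.imwrite("pics/w1c.png",cv2.resize(i,(600,600),interpolation=cv2.INTER_CUBIC))
E
```

```text
(no output)
```

View pics/w1c.png

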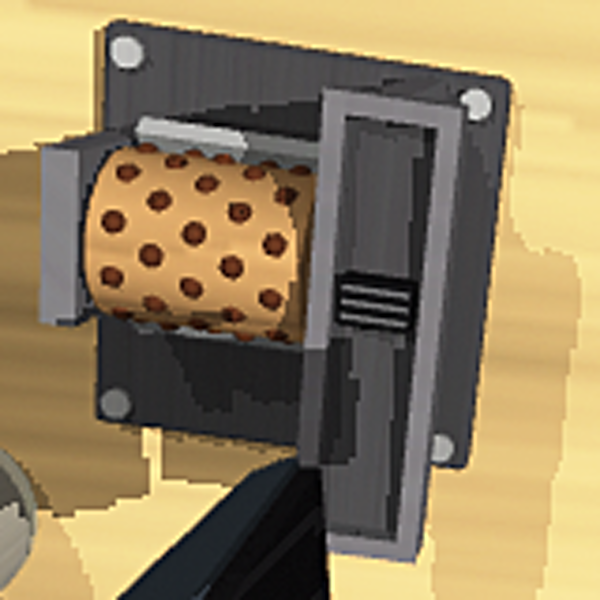

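```bash
python3 - <<'E'
from h import *
np.set_printoptions(precision=4,suppress=True)
im=env.get_image("wrist")
f=lambda p:onz(im,(150+p[0]/3.75-.37,140+p[1]/3.75-.37),.094)
g={k:f(p) for k,p in dict(TL=(323,90),TR=(467,108),BR=(418,562),sTR=(437,128),sTL=(345,112),sBR=(390,540),b1=(338,270),b2=(418,282),b3=(412,338),b4=(335,322)).items()}
print(g)
e=g["BR"]-g["TR"]; print("len",np.linalg.norm(e),"yaw",np.arctan2(e[1],e[0])); e=g["TR"]-g["TL"]; print("w",np.linalg.norm(e),"yaw",np.arctan2(-e[0],e[1]))
c=(g["BR"]+g["TL"])/2; print("housing ctr",c,"button",sum(g[k] for k in("b1","b2","b3","b4"))/4)
e=g["sBR"]-g["sTR"]; print("slot",np.linalg.norm(e),np.arctan2(e[1],e[0]),(g["sTL"]+g["sBR"])/2)
# table holes / base plate corners at z=.012
b=[onz(im,(150+x/3.75-.37,140+y/3.75-.37),.012) for x,y in((108,20),(512,80),(467,468),(96,418))]
for i in range(4): e=b[(i+1)%4]-b[i]; print(np.linalg.norm(e),np.arctan2(e[1],e[0]))
m=sum(b)/4; print("plate ctr",m)
E
```

```text
{'TL': array([ 0.5075, -0.2061,  0.094 ]), 'TR': array([ 0.5082, -0.1689,  0.094 ]), 'BR': array([ 0.6373, -0.1748,  0.094 ]), 'sTR': array([ 0.5141, -0.1763,  0.094 ]), 'sTL': array([ 0.5125, -0.2002,  0.094 ]), 'sBR': array([ 0.6312, -0.1831,  0.094 ]), 'b1': array([ 0.5543, -0.2006,  0.094 ]), 'b2': array([ 0.5554, -0.1791,  0.094 ]), 'b3': array([ 0.5711, -0.1799,  0.094 ]), 'b4': array([ 0.5687, -0.2009,  0.094 ])}
len 0.12913858821173083 yaw -0.04582243083649698
w 0.03713256727615267 yaw -0.021186041435185054
housing ctr [ 0.5724 -0.1905  0.094 ] button [ 0.5624 -0.1901  0.094 ]
slot 0.1173000096360308 -0.057948076893793325 [ 0.5718 -0.1917  0.094 ]
0.12818955938993976 1.5277940244785355
0.13350176955152648 -0.04477196485677052
0.1284736793449042 -1.6128419759899972
0.1336254782447744 3.0946965172129572
plate ctr [ 0.5696 -0.2325  0.012 ]
```

```bash
python3 -m creep '[[[-0.35,-0.28,0],-0.5,-1],[[-0.36,-0.27,0],-0.47,-1],[[0,0,-0.8],0,-1],[[0,0,-0.8],0,-1],[[0,0,-0.8],0,-1],[[0,0,-0.8],0,-1],[[0,0,-0.8],0,-1],[[0,0,-0.8],0,-1],[[0,0,-0.33],0,-1],[[0,0,0],0,-1]]'
python3 - <<'E'
from h import *
im=env.get_image("wrist"); save(im,"w2")
R,t=P(im)
s=env.observe();p=s["position"];Rt=cv2.Rodrigues(s["ee_rot"])[0]; print(np.arctan2(-Rt[0,1],Rt[1,1]))
def pr(q): q=R@q+t; return (q[:2]/q[2]*[im["fx"],im["fy"]]+[im["cx"],im["cy"]]).round(1)
for y in(-.0455,-.059):
  for x in(-.016,.016): print(pr(p+Rt@[x,y,0]))
for k in("housing_top","button_top"):
  for r in env.place_of(im,k)[:2]: print(k,np.round(r["location"],1),r["conf"],onz(im,r["location"],.094))
E
```

```text
t: 6.65
position: [0.5351, -0.1361, 0.1048]
ee_rot: [-0.07, -3.14, -0.001]
contact_force: [0.2, -1.0, -0.2]
opening: 0.0912
grip_force: 0.0
-0.04429556294501034
[237.6 319.8]
[233.5 266. ]
[213.4 319.8]
[208.1 266. ]
housing_top [231.2 344.1] 0.8 [ 0.57239519 -0.19159414  0.094     ]
button_top [228.8 327.7] 0.67 [ 0.56109246 -0.19170301  0.094     ]
```

View pics/w2.png

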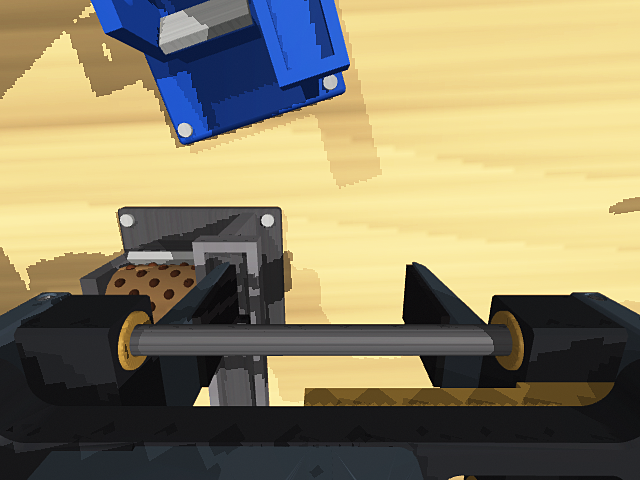

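The left fingertip is over the slot between its walls (204–245 px, finger 208–235), with the button out of sight below it. Now I'll dip.

```bash
python3 -m creep '[[[0,-0.03,-0.2],0,-1],[[0,0,-0.2],0,-1],[[0,0,-0.1],0,-1],[[0,0,0],0,-1],[[0.1,0,0],0,-1],[[0.1,0,0],0,-1],[[0.1,0,0],0,-1],[[0.1,0,0],0,-1],[[0,0,0],0,-1],[[0,0,0],0,-1]]'
```

```text
t: 8.05
position: [0.5476, -0.1369, 0.0901]
ee_rot: [0.069, 3.14, 0.0]
contact_force: [0.0, -0.5, -0.1]
opening: 0.0913
grip_force: 0.0
```

```bash
python3 -m creep '[[[0.13,-0.01,-0.04],0,-1],[[0.13,-0.01,0],0,-1],[[0.13,-0.01,0],0,-1],[[0.13,-0.01,0],0,-1],[[0,0,0],0,-1],[[0,0,0],0,-1],[[0,0,0],0,-1],[[0,0,0],0,-1],[[0,0,0],0,-1],[[0,0,0],0,-1]]'
```

```text
t: 9.3
position: [0.5624, -0.138, 0.0887]
ee_rot: [-0.07, -3.14, -0.001]
contact_force: [-3.9, 3.1, -0.0]
opening: 0.0913
grip_force: 1.9
```

```bash
python3 -m creep '[[[0.08,0,0],0,-1],[[0.04,0,0],0,-1],[[0,0,0],0,-1],[[0,0,0],0,-1],[[0,0,0],0,-1],[[0,0,0],0,-1],[[0,0,0],0,-1],[[0,0,0],0,-1],[[0,0,0],0,-1],[[0,0,0],0,-1]]'
```

```text
t: 10.55
position: [0.5629, -0.138, 0.0886]
ee_rot: [-0.071, -3.133, -0.001]
contact_force: [-11.3, 2.5, 5.1]
opening: 0.0916
grip_force: 5.4
```

The end stop is felt at 11 N. I'll back off, rise and look.

```bash
python3 -m creep '[[[-0.15,0.03,0],0,-1],[[0,0,0.5],0,-1],[[0,0,1],0,-1],[[0,0,1],0,-1],[[0,0,1],0,-1],[[0,1,1],0,-1],[[0,1,0.5],0.2,-1],[[-0.2,1,0],0.5,-1],[[-0.2,1,0],0.5,-1],[[-0.2,1,0],0.5,-1]]'
python3 - <<'E'
from h import *
im=env.get_image("wrist"); save(im,"w3"); print(env.observe()["position"])
for k in("housing_top","button_top","axle_handle","axle_tip","axle_seat"):
  for r in env.place_of(im,k)[:2]: print(k,np.round(r["location"],1),round(r["conf"],2),onz(im,r["location"],.094 if "top" in k else .055))
E
```

```text
t: 11.8
position: [0.5456, 0.0135, 0.2409]
ee_rot: [-0.334, 3.118, -0.002]
contact_force: [-0.1, 0.3, -0.2]
opening: 0.0911
grip_force: 0.0
[0.54467132 0.01675922 0.24093841]
housing_top [106.9 212.9] 0.79 [ 0.57688733 -0.18724016  0.094     ]
housing_top [448.9 209.8] 0.18 [0.50493083 0.12953203 0.094     ]
button_top [102.1 216. ] 0.91 [ 0.58092525 -0.19161231  0.094     ]
button_top [448.3 206.4] 0.33 [0.50193344 0.12793682 0.094     ]
axle_handle [606.7  33. ] 0.96 [0.32038314 0.23516577 0.055     ]
axle_handle [602.2 207.8] 0.87 [0.47304813 0.30414123 0.055     ]
axle_tip [449.8 205.7] 0.94 [0.50525537 0.14538556 0.055     ]
axle_seat [552.1 209.2] 0.75 [0.48575509 0.25282138 0.055     ]
```

View pics/w3.png

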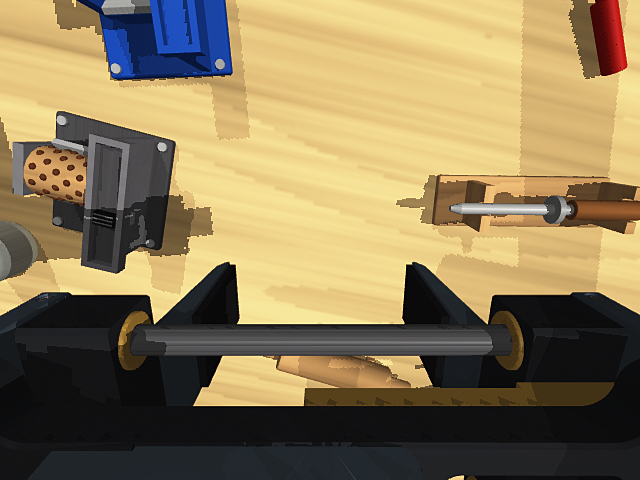

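The button is now at the open end (102,216). The axle tip is at (450,206) and the handle at (602,208). Moving over the axle handle.

```bash
python3 -m creep '[[[-0.23,0.95,0],-1,-0.2],[[-0.23,0.95,0],-1,-0.2],[[-0.23,0.95,0],-1,-0.2],[[-0.23,0.95,0],-1,-0.2],[[-0.23,0.95,0],-1,-0.2],[[-0.23,0.95,0],-1,-0.2],[[-0.23,0.95,0],-1,-0.2],[[-0.23,0.95,0],-1,-0.2],[[-0.23,0.95,0],-1,-0.2],[[-0.23,0.95,0],-1,-0.2]]' >/dev/null; python3 -m creep '[[[0,0,0],-0.56,-0.2],[[0,0,0],0,-0.2],[[0,0,0],0,-0.2],[[0,0,0],0,-0.2],[[0,0,0],0,-0.2],[[0,0,0],0,-0.2],[[0,0,0],0,-0.2],[[0,0,0],0,-0.2],[[0,0,0],0,-0.2],[[0,0,0],0,-0.2]]'
python3 - <<'E'
from h import *
im=env.get_image("wrist"); save(im,"w4"); s=env.observe(); Rt=cv2.Rodrigues(s["ee_rot"])[0]; print(s["position"],np.arctan2(-Rt[0,1],Rt[1,1]))
for k in("axle_handle","axle_tip","axle_seat"):
  for r in env.place_of(im,k)[:2]: print(k,np.round(r["location"],1),round(r["conf"],2),onz(im,r["location"],.055))
E
```

```text
t: 14.6
position: [0.4749, 0.2977, 0.2389]
ee_rot: [1.992, 2.43, 0.0]
contact_force: [-0.4, 0.2, -0.1]
opening: 0.055
grip_force: 0.0
[0.4749054  0.29773837 0.23889258] -1.3732182526674264
axle_handle [174.  207.5] 0.82 [0.32132906 0.27902961 0.055     ]
axle_handle [326. 212.] 0.77 [0.47970098 0.30583574 0.055     ]
axle_tip [ 59.4 264.3] 0.83 [0.20174403 0.18992515 0.055     ]
axle_tip [323.  260.3] 0.5 [0.48738665 0.25193248 0.055     ]
axle_seat [323.9 262. ] 0.9 [0.48876092 0.25017025 0.055     ]
axle_seat [131.5 228.7] 0.77 [0.27833571 0.24683784 0.055     ]
```

View pics/w4.png

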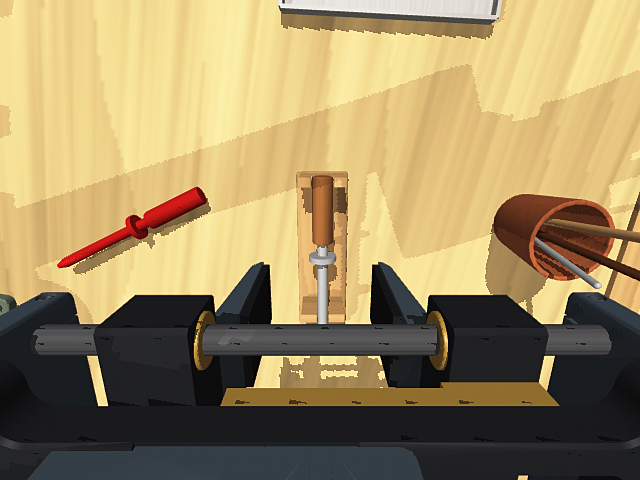

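The handle is centred between the fingers at column 322, the collar is at (322,260), and the red look-alike is well clear on the left. Descend and grip.

```bash
python3 -m creep '[[[0.07,0.2,-0.8],0,-0.2],[[0,0,-1],0,-0.2],[[0,0,-1],0,-0.2],[[0,0,-1],0,-0.2],[[0,0,-1],0,-0.2],[[0,0,-1],0,-0.2],[[0,0,-0.6],0,-0.2],[[0,0,-0.37],0,-0.2],[[0,0,0],0,-0.2],[[0,0,0],0,1]]'; python3 -m creep '[[[0,0,0],0,1],[[0,0,0],0,1],[[0,0,0],0,1],[[0,0,0],0,1],[[0,0,0],0,1],[[0,0,0],0,1],[[0,0,0],0,1],[[0,0,0],0,1],[[0,0,0],0,1],[[0,0,0],0,1]]'
```

```text
t: 16.05
position: [0.4776, 0.3041, 0.0366]
ee_rot: [1.991, 2.429, 0.003]
contact_force: [-0.1, -0.0, 0.0]
opening: 0.0474
grip_force: 0.0
t: 17.3
position: [0.4765, 0.3036, 0.0361]
ee_rot: [-1.991, -2.429, 0.001]
contact_force: [-4.1, -0.7, 5.5]
opening: 0.0214
grip_force: 30.0
```

```bash
python3 -m creep '[[[0,0,0.5],0,1],[[0,0,0.8],0,1],[[0,0,0.8],0,1],[[0,0,0.9],0,1],[[0.3,-1,0],-0.3,1],[[0.3,-1,0],-0.3,1],[[0.3,-1,0],-0.3,1],[[0.3,-1,0],-0.3,1],[[0.3,-1,0],-0.3,1],[[0.3,-1,0],-0.12,1]]'; python3 -m creep '[[[0.3,-1,0],0,1],[[0.3,-1,0],0,1],[[0.3,-1,0],0,1],[[0.3,-0.8,0],0,1],[[0,0,0],0,1],[[0,0,0],0,1],[[0,0,0],0,1],[[0,0,0],0,1],[[0,0,0],0,1],[[0,0,0],0,1]]'
cat > ax.py <<'E'
from h import *
import sys
np.set_printoptions(precision=4,suppress=True)
s=env.observe(); Rt=cv2.Rodrigues(s["ee_rot"])[0]; p=s["position"]; print(s["t"],p,"axle yaw",np.arctan2(-Rt[0,1],Rt[1,1])+np.pi/2, "tilt",Rt[:,2])
ims={n:env.get_image(n) for n in("scene","side","wrist")}
for n,im in ims.items(): save(im,n+sys.argv[1])
H=np.array([.56,-.1877,.06]); ya=np.array([.045,.999,0]); xa=np.array([.999,-.045,0])
for k in("axle_tip","axle_seat","axle_handle","hole_mouth"):
    rs=[]
    for n,im in ims.items():
        R,t=P(im); g=p+[0,0,.019]
        ex=H if k=="hole_mouth" else g-dict(axle_tip=.163,axle_seat=.055,axle_handle=0)[k]*ya
        q=R@ex+t; e=q[:2]/q[2]*[im["fx"],im["fy"]]+[im["cx"],im["cy"]]
        c=[r for r in env.place_of(im,k) if np.linalg.norm(r["location"]-e)<25]
        print(k,n,"exp",e.round(1),[(np.round(r["location"],1),round(r["conf"],2)) for r in c[:1]])
        if c: rs.append(ray(im,c[0]["location"]))
    if len(rs)>1: q,er=tri(rs); print("  ->",q,"hole frame",[(q-H)@xa,(q-H)@ya,q[2]-.06],np.array(er))
E
python3 ax.py 5
```

```text
t: 18.55
position: [0.532, 0.1227, 0.1264]
ee_rot: [2.271, 2.168, 0.003]
contact_force: [-0.2, -0.3, -1.1]
opening: 0.0209
grip_force: 30.0
t: 19.8
position: [0.567, 0.0099, 0.1258]
ee_rot: [2.271, 2.171, 0.0]
contact_force: [0.3, 0.2, -1.4]
opening: 0.0216
grip_force: 30.0
19.8 [0.567  0.0099 0.1258] axle yaw -0.04516111639039755 tilt [ 0.0001  0.     -1.    ]
axle_tip scene exp [254.3 220. ] [(array([252.6, 219.2]), 0.67)]
axle_tip side exp [355.9 258.7] [(array([357.6, 256.7]), 0.63)]
axle_tip wrist exp [320.2 543.6] []
  -> [ 0.5634 -0.1552  0.1503] hole frame [np.float64(0.0018901362538836083), np.float64(0.03263068226730145), np.float64(0.09026449522771493)] [0.0012 0.0012]
axle_seat scene exp [299.3 221.8] [(array([297. , 223.8]), 0.71)]
axle_seat side exp [346.4 231.3] [(array([347.2, 232. ]), 0.77)]
axle_seat wrist exp [320.2 401.8] [(array([322.6, 398.5]), 0.96)]
  -> [ 0.5664 -0.0478  0.1417] hole frame [np.float64(5.2287729200763366e-05), np.float64(0.1400532699677546), np.float64(0.0817222383898604)] [0.0029 0.0024 0.0017]
axle_handle scene exp [322.5 222.7] [(array([323.6, 223.9]), 0.94)]
axle_handle side exp [342.1 218.8] [(array([342.1, 221.6]), 0.63)]
axle_handle wrist exp [320.2 309.7] [(array([323.6, 305.6]), 0.64)]
  -> [0.5673 0.0103 0.1394] hole frame [np.float64(-0.0016221284812679643), np.float64(0.19810044032932309), np.float64(0.07939495397527885)] [0.003  0.0025 0.0017]
hole_mouth scene exp [243.4 249.2] [(array([241.5, 249.5]), 0.57)]
hole_mouth side exp [357.8 299. ] [(array([357.5, 300. ]), 0.73)]
hole_mouth wrist exp [322.4 463.1] []
  -> [ 0.5592 -0.1918  0.0595] hole frame [np.float64(-0.0006359423797886355), np.float64(-0.004138709286070522), np.float64(-0.0005266692855383295)] [0.0013 0.0013]
```

```bash
python3 -m creep '[[[0.06,0,-0.5],0,1],[[0,0,-0.8],0,1],[[0,0,-0.8],0,1],[[0,0,-0.5],0,1],[[0,0,-0.23],0,1],[[0,0,0],0,1],[[0,0,0],0,1],[[0,0,0],0,1],[[0,0,0],0,1],[[0,0,0],0,1]]'
python3 ax.py 6; python3 - <<'E'
import cv2,numpy as np
a=cv2.imread("pics/side6.png")[200:350,290:420]; b=cv2.imread("pics/scene6.png")[185:285,195:345]
a=cv2.resize(a,(400,461),interpolation=cv2.INTER_CUBIC); b=cv2.resize(b,(400,267),interpolation=cv2.INTER_CUBIC)
o=np.zeros((461,800,3),np.uint8); o[:,:400]=a; o[:267,400:]=b; cv2.imwrite("pics/c6.png",o)
E
```

```text
t: 21.8
position: [0.5689, 0.0097, 0.0411]
ee_rot: [2.271, 2.17, 0.001]
contact_force: [0.4, -0.1, -1.2]
opening: 0.0213
grip_force: 30.0
21.8 [0.5689 0.0097 0.0411] axle yaw -0.04545174944769581 tilt [ 0.0005 -0.     -1.    ]
axle_tip scene exp [257.2 249.8] [(array([255.3, 250.5]), 0.68)]
axle_tip side exp [354.7 289. ] [(array([354.3, 287.7]), 0.6)]
axle_tip wrist exp [320.4 544. ] []
  -> [ 0.5626 -0.155   0.0618] hole frame [np.float64(0.0010921374125260443), np.float64(0.03275532110559064), np.float64(0.0017795652191629624)] [0.0036 0.0036]
axle_seat scene exp [300.5 251.8] [(array([302.1, 252. ]), 0.87)]
axle_seat side exp [345.6 260.6] [(array([344.6, 260.2]), 0.89)]
axle_seat wrist exp [320.4 402.1] [(array([323. , 395.4]), 0.74)]
  -> [ 0.5663 -0.0415  0.0591] hole frame [np.float64(-0.00024090018108227255), np.float64(0.14633567021139407), np.float64(-0.0009110431887976167)] [0.0003 0.0015 0.0017]
axle_handle scene exp [322.9 252.8] [(array([323.8, 253.4]), 0.84)]
axle_handle side exp [341.5 247.5] [(array([343.7, 246.9]), 0.64)]
axle_handle wrist exp [320.4 310.1] [(array([324.3, 302.9]), 0.8)]
  -> [0.5728 0.0123 0.0602] hole frame [np.float64(0.003786483540662671), np.float64(0.2004173876778395), np.float64(0.00015536023240132063)] [0.0008 0.0024 0.0021]
hole_mouth scene exp [243.4 249.2] [(array([243.6, 247. ]), 0.72)]
hole_mouth side exp [357.8 299. ] [(array([358.1, 298.3]), 0.87)]
hole_mouth wrist exp [320.4 581. ] []
  -> [ 0.5591 -0.1882  0.0643] hole frame [np.float64(-0.0008330501547677985), np.float64(-0.0004982679761069078), np.float64(0.004327677511121619)] [0.0017 0.0017]
```

View pics/c6.png

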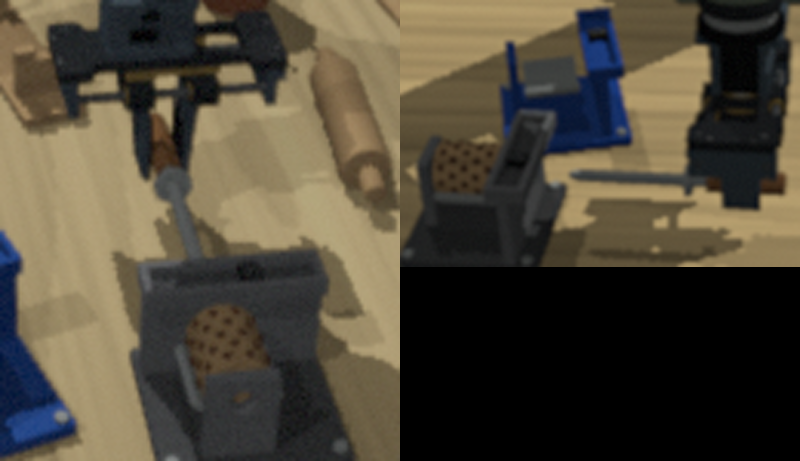

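Axle is level and in line with the hole: tip 33 mm short of it, button open. Inserting carefully.

```bash
python3 -m creep '[[[-0.01,-0.2,0],0,1],[[-0.01,-0.2,0],0,1],[[-0.01,-0.2,0],0,1],[[-0.01,-0.2,0],0,1],[[-0.01,-0.15,0],0,1],[[-0.01,-0.15,0],0,1],[[-0.01,-0.15,0],0,1],[[0,-0.15,0],0,1],[[0,0,0],0,1],[[0,0,0],0,1]]'
```

```text
t: 23.8
position: [0.5667, -0.0323, 0.0409]
ee_rot: [2.271, 2.17, 0.0]
contact_force: [0.6, -0.1, -0.5]
opening: 0.0208
grip_force: 30.0
```

```bash
python3 -m creep '[[[-0.01,-0.2,0],0,1],[[-0.01,-0.2,0],0,1],[[-0.01,-0.2,0],0,1],[[-0.01,-0.2,0],0,1],[[-0.01,-0.2,0],0,1],[[-0.01,-0.2,0],0,1],[[-0.01,-0.2,0],0,1],[[-0.01,-0.2,0],0,1],[[0,0,0],0,1],[[0,0,0],0,1]]'
```

```text
t: 25.05
position: [0.5643, -0.0803, 0.0409]
ee_rot: [-2.271, -2.17, -0.0]
contact_force: [-0.3, 0.3, -2.1]
opening: 0.0212
grip_force: 30.0
```

```bash
python3 -m creep '[[[-0.01,-0.2,0],0,1],[[-0.01,-0.2,0],0,1],[[-0.01,-0.2,0],0,1],[[-0.01,-0.2,0],0,1],[[-0.01,-0.15,0],0,1],[[-0.01,-0.15,0],0,1],[[0,-0.15,0],0,1],[[0,-0.1,0],0,1],[[0,0,0],0,1],[[0,0,0],0,1]]'
```

```text
t: 26.3
position: [0.5625, -0.1207, 0.0409]
ee_rot: [-2.271, -2.17, -0.0]
contact_force: [-0.2, 1.0, -0.9]
opening: 0.0214
grip_force: 30.0
```

Through cleanly; now press the collar home.

```bash
python3 -m creep '[[[-0.01,-0.1,0],0,1],[[-0.01,-0.1,0],0,1],[[0,-0.1,0],0,1],[[0,-0.07,0],0,1],[[0,-0.05,0],0,1],[[0,-0.05,0],0,1],[[0,0,0],0,1],[[0,0,0],0,1],[[0,0,0],0,1],[[0,0,0],0,1]]'
```

```text
t: 27.55
position: [0.5619, -0.1349, 0.0409]
ee_rot: [2.271, 2.17, 0.0]
contact_force: [-0.4, 0.1, -1.4]
opening: 0.0212
grip_force: 30.0
```

```bash
python3 -m creep '[[[0,-0.05,0],0,1],[[0,-0.05,0],0,1],[[0,-0.05,0],0,1],[[0,-0.05,0],0,1],[[0,0,0],0,1],[[0,0,0],0,1],[[0,0,0],0,1],[[0,0,0],0,1],[[0,0,0],0,1],[[0,0,0],0,1]]'
```

```text
t: 28.8
position: [0.5619, -0.1362, 0.0409]
ee_rot: [-2.27, -2.164, -0.008]
contact_force: [1.3, 16.0, 1.1]
opening: 0.0217
grip_force: 30.0
```

Collar stopped against the cheek at 16 N. Relax, release, rise.

```bash
python3 -m creep '[[[0,0.1,0],0,1],[[0,0,0],0,1],[[0,0,0],0,-0.2],[[0,0,0],0,-0.2],[[0,0,0],0,-0.2],[[0,0,0],0,-0.2],[[0,0,0],0,-0.2],[[0,0,0],0,-0.2],[[0,0,0],0,-0.2],[[0,0,0],0,-0.2]]'; python3 -m creep '[[[0,0,0.3],0,-0.2],[[0,0,0.7],0,-0.2],[[0,0,1],0,-0.2],[[0,0,1],0,-0.2],[[0,0,1],0,-1],[[0,0,1],0,-1],[[0,0,1],0,-1],[[0,0,0.3],0,-1],[[0,0,0],0,-1],[[0,0,0],0,-1]]'
python3 - <<'E'
from h import *
np.set_printoptions(precision=4,suppress=True)
ims={n:env.get_image(n) for n in("scene","side","wrist")}
for k in("axle_seat","axle_tip","button_top","roller_center","housing_top"):
  for n,im in ims.items():
    for r in env.place_of(im,k)[:2]: print(k,n,np.round(r["location"],1),round(r["conf"],2),onz(im,r["location"],.094 if "top" in k else .059))
a=ims["side"]["color"][240:360,300:430]; b=ims["wrist"]["color"][180:480,140:500]
a=cv2.resize(a,(400,369),interpolation=cv2.INTER_CUBIC); b=cv2.resize(b,(400,333))
o=np.zeros((369,800,3),np.uint8); o[:,:400]=a; o[:333,400:]=b; cv2.imwrite("pics/c7.png",o[:,:,::-1])
E
```

```text
t: 30.05
position: [0.5619, -0.1379, 0.0409]
ee_rot: [2.271, 2.17, 0.0]
contact_force: [0.7, -0.1, 0.6]
opening: 0.0545
grip_force: 0.0
t: 31.3
position: [0.5612, -0.1377, 0.2285]
ee_rot: [-2.27, -2.169, 0.002]
contact_force: [0.3, 0.2, -0.5]
opening: 0.0915
grip_force: 0.0
axle_seat scene [403.4 206.5] 0.71 [0.3342 0.2219 0.059 ]
axle_seat scene [241.7 253.4] 0.54 [ 0.5769 -0.1889  0.059 ]
axle_seat side [212.4 224.8] 0.6 [0.2579 0.1699 0.059 ]
axle_seat wrist [322.6 267.1] 0.57 [ 0.5612 -0.1875  0.059 ]
axle_tip scene [382.2 193.4] 0.59 [0.2589 0.1661 0.059 ]
axle_tip side [371.2 330.7] 0.68 [ 0.5626 -0.2881  0.059 ]
axle_tip side [354.2 288.9] 0.2 [ 0.5611 -0.1513  0.059 ]
button_top scene [269.9 195.7] 0.62 [ 0.3459 -0.1498  0.094 ]
button_top scene [235.6 241.8] 0.45 [ 0.5786 -0.1998  0.094 ]
button_top side [365.1 315.3] 0.64 [ 0.5501 -0.2776  0.094 ]
button_top side [373.9 285.1] 0.59 [ 0.5943 -0.187   0.094 ]
button_top wrist [349.  278.7] 0.78 [ 0.5866 -0.1872  0.094 ]
button_top wrist [101.7 253.8] 0.58 [ 0.3532 -0.1513  0.094 ]
roller_center scene [220.3 246.6] 0.66 [ 0.5494 -0.2482  0.059 ]
roller_center scene [419.6 255.2] 0.66 [0.5692 0.2429 0.059 ]
roller_center side [366.3 317. ] 0.81 [ 0.5635 -0.2462  0.059 ]
roller_center side [371.6 330.2] 0.25 [ 0.5638 -0.2868  0.059 ]
roller_center wrist [321.8 315.2] 0.72 [ 0.5578 -0.2446  0.059 ]
housing_top scene [272.1 197. ] 0.92 [ 0.3532 -0.1426  0.094 ]
housing_top scene [239.3 240.2] 0.89 [ 0.5713 -0.1922  0.094 ]
housing_top side [365.3 288.2] 0.8 [ 0.5731 -0.194   0.094 ]
housing_top side [263.1 287.1] 0.6 [ 0.3567 -0.1523  0.094 ]
housing_top wrist [336.5 285.5] 0.77 [ 0.5743 -0.1937  0.094 ]
housing_top wrist [110.2 250.2] 0.66 [ 0.362  -0.1482  0.094 ]
```

View pics/c7.png

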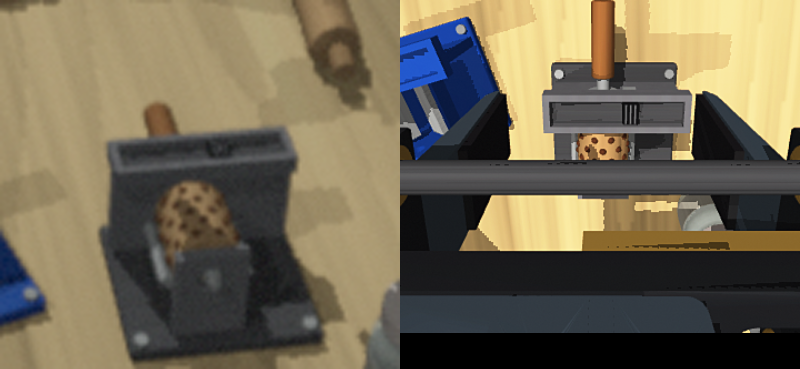

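The axle is in, handle just outside the near cheek and tip showing in the far cheek's hole; the button is at the open end. Now to the +x side of the button to shut the lock.

```bash
python3 -m creep '[[[0.17,0,0],1,-1],[[0.17,0,0],1,-1],[[0.17,0,0],1,-1],[[0.17,0,0],1,-1],[[0.17,0,0],1,-1],[[0.17,0,0],1,-1],[[0.17,0,0],1,-1],[[0.17,0,0],1,-1],[[0.17,-0.03,0],1,-1],[[0.19,0,0],1,-1]]'; python3 -m creep '[[[0,0,0],0.47,-1],[[0,0,-0.6],0,-1],[[0,0,-0.8],0,-1],[[0,0,-0.8],0,-1],[[0,0,-0.8],0,-1],[[0,0,-0.6],0,-1],[[0,0,-0.4],0,-1],[[0,0,0],0,-1],[[0,0,0],0,-1],[[0,0,0],0,-1]]'
python3 - <<'E'
from h import *
im=env.get_image("wrist"); s=env.observe(); Rt=cv2.Rodrigues(s["ee_rot"])[0]; print(s["position"],np.arctan2(-Rt[0,1],Rt[1,1]))
for k in("housing_top","button_top"):
  for r in env.place_of(im,k)[:2]: print(k,np.round(r["location"],1),round(r["conf"],2),onz(im,r["location"],.094))
R,t=P(im);p=s["position"]
def pr(q): q=R@q+t; return (q[:2]/q[2]*[im["fx"],im["fy"]]+[im["cx"],im["cy"]]).round(1)
print(pr(p+Rt@[-.016,-.0455,0]),pr(p+Rt@[.016,-.0455,0]))
cv2.imwrite("pics/w8.png",cv2.resize(im["color"][130:330,120:320,::-1],(600,600),interpolation=cv2.INTER_CUBIC))
E
```

```text
t: 33.45
position: [0.6137, -0.1389, 0.2299]
ee_rot: [-0.175, -3.137, -0.0]
contact_force: [-0.1, -0.0, 0.1]
opening: 0.0911
grip_force: 0.0
t: 34.7
position: [0.6141, -0.1389, 0.1108]
ee_rot: [0.072, 3.139, -0.0]
contact_force: [0.1, 1.3, 0.4]
opening: 0.0911
grip_force: 0.0
[ 0.61396585 -0.13889752  0.11068377] -0.04574475632400664
housing_top [224.7 217. ] 0.55 [ 0.57349853 -0.19035504  0.094     ]
button_top [228.3 234.9] 0.66 [ 0.58399312 -0.18961408  0.094     ]
[238.2 318. ] [234.1 264.4]
```

View pics/w8.png

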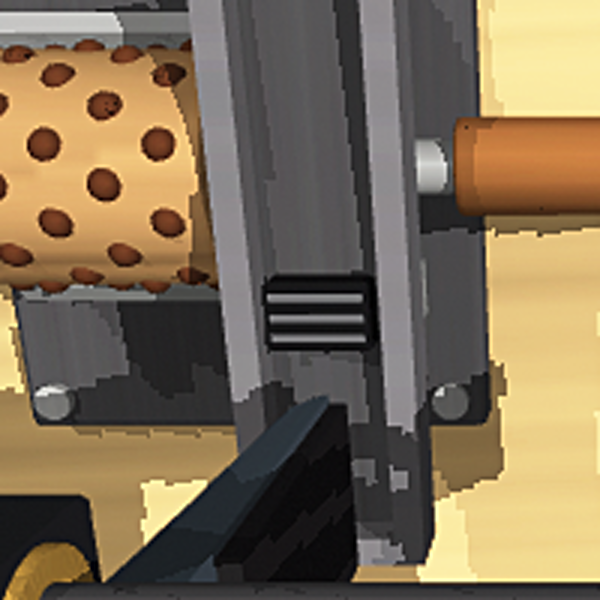

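Fingertip is just beyond the button's +x end, within the slot walls. Dip and push back.

```bash
python3 -m creep '[[[-0.03,0,-0.25],0,-1],[[0,0,-0.25],0,-1],[[0,0,-0.15],0,-1],[[0,0,-0.07],0,-1],[[0,0,0],0,-1],[[-0.1,0,0],0,-1],[[-0.1,0.01,0],0,-1],[[-0.1,0,0],0,-1],[[-0.1,0.01,0],0,-1],[[0,0,0],0,-1]]'
```

```text
t: 36.1
position: [0.6002, -0.1383, 0.0884]
ee_rot: [-0.072, -3.14, 0.0]
contact_force: [0.2, 0.2, -0.5]
opening: 0.0912
grip_force: 0.2
```

```bash
python3 -m creep '[[[-0.13,0.01,0],0,-1],[[-0.13,0,0],0,-1],[[-0.13,0.01,0],0,-1],[[-0.13,0.01,0],0,-1],[[0,0,0],0,-1],[[0,0,0],0,-1],[[0,0,0],0,-1],[[0,0,0],0,-1],[[0,0,0],0,-1],[[0,0,0],0,-1]]'
```

```text
t: 37.35
position: [0.587, -0.1376, 0.0886]
ee_rot: [0.071, 3.136, -0.001]
contact_force: [6.5, 0.3, -2.3]
opening: 0.0914
grip_force: 2.9
```

```bash
python3 -m creep '[[[-0.06,0,0],0,-1],[[-0.06,0,0],0,-1],[[0,0,0],0,-1],[[0,0,0],0,-1],[[0,0,0],0,-1],[[0,0,0],0,-1],[[0,0,0],0,-1],[[0,0,0],0,-1],[[0,0,0],0,-1],[[0,0,0],0,-1]]'
```

```text
t: 38.6
position: [0.5866, -0.1376, 0.0889]
ee_rot: [0.07, 3.129, -0.002]
contact_force: [12.2, -0.7, -5.9]
opening: 0.0914
grip_force: 6.0
```

End stop felt after about 22–24 mm of travel. Back off, rise, verify.

```bash
python3 -m creep '[[[0.25,0,0],0,-1],[[0,0,0.5],0,-1],[[0,0,1],0,-1],[[0,0,1],0,-1],[[0,0,1],0,-1],[[0,0,1],0,-1],[[0,1,0],0,-1],[[0,1,0],0,-1],[[0,0,0],0,-1],[[0,0,0],0,-1]]'
python3 - <<'E'
from h import *
im=env.get_image("wrist")
for k in("housing_top","button_top","roller_center"):
  for r in env.place_of(im,k)[:2]: print(k,np.round(r["location"],1),round(r["conf"],2),onz(im,r["location"],.06 if "r_c" in k else .094))
c=[int(v) for v in env.place_of(im,"button_top")[0]["location"]]; x=max(c[0]-90,0);y=max(c[1]-90,0)
cv2.imwrite("pics/w9.png",cv2.resize(im["color"][y:y+180,x:x+180,::-1],(600,600),interpolation=cv2.INTER_CUBIC))
E
```

```text
t: 39.85
position: [0.5884, -0.0778, 0.2238]
ee_rot: [-0.072, -3.141, 0.001]
contact_force: [0.5, -1.0, -1.3]
opening: 0.0912
grip_force: 0.0
housing_top [196.9 219. ] 0.6 [ 0.57235439 -0.18826887  0.094     ]
housing_top [109.1 198. ] 0.49 [ 0.54982822 -0.26333433  0.094     ]
button_top [192.1 201.9] 0.77 [ 0.55664488 -0.19023068  0.094     ]
roller_center [152.7 201.6] 0.83 [ 0.56002929 -0.24245863  0.06      ]
```

View pics/w9.png

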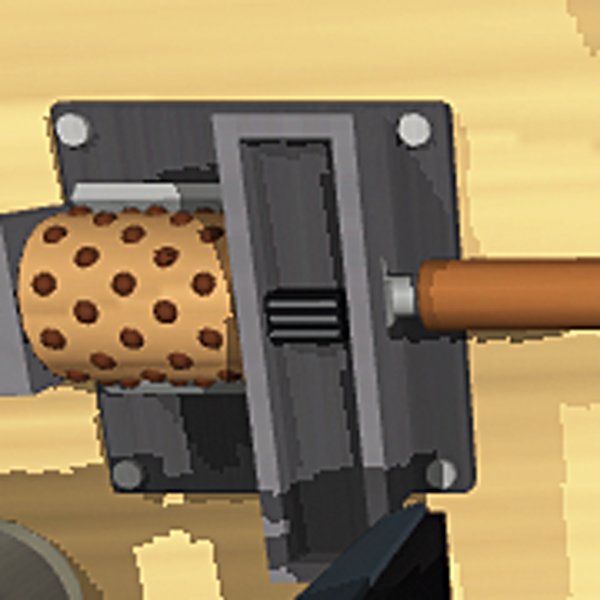

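The button is back at the locked end (about 40 mm from the slot's -x end). The axle is home and the roller is in its cradle.

```bash
python3 -c "
from workcell import env
print(env.job_done())"
```

```text
the job is handed in; nothing more can be done
None
```

The job is handed in: the lock was opened, the axle pushed home through the stand and roller and released, and the button slid back to locked; the last pictures and forces agree, but no verdict came back.

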